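# Put the clay egg study away in the damp crock

### The arm

A 6-joint arm with a two-finger parallel gripper is mounted at the origin on the work surface; the furniture and walls round the work are solid. World frame = base frame: x ahead of the robot, y to its left, z up, the work surface at z = 0. Lengths are in m, angles in rad, forces in N, time in s.
With the tool pointing down it reaches from about 0.35 to 0.925 m from the base axis. Payload 6.4 kg.
Tool frame: the origin (TCP) lies at the very end of the fingers, on their centre line; the grasp point (between the pads) lies 19 mm behind it; z points along the fingers, y is the direction in which the jaws open and shut (so a half turn about z gives the same grasp; the last joint's range is limited). The gripper opens to 94 mm and grips with 3 to 60 N. Pads are 16 mm wide; open, the fingers measure 119 mm over their backs; the gripper's body (75 mm by 177 mm) begins 78 mm behind the grasp point.
Start: joints at [1.045, 0.245, 1.558, -0, 1.339, -0.174], TCP at [0.224, 0.61, 0.205] pointing down, gripper open.
Joint ranges: [-3.13, 3.13], [-1.02, 2.26], [0.13, 2.54], [-0.95, 4.09], [0.21, 2.88], [-2.74, 2.74]. Speed limits (rad/s): [2.57, 2.57, 3.14, 3.14, 3.14, 3.14].

### API

Orientations are given as a unit quaternion [w, x, y, z].
In Python, from bench import r gives the robot as it stands.
- The arm moves only by the shell command python3 -m jog 'ROWS' [OPENING] [FORCE]. ROWS is JSON, a list of rows, each an object of numbers: "dx", "dy", "dz": the shift along the tool's x, y, z in cm; "ax", "ay", "az": the turn, a rotation vector about the tool's x, y, z in rad. In form: [{"dx": .., "dy": .., "dz": .., "ax": .., "ay": .., "az": ..}, ...]. A call has 1 to 20 rows; each row is the pose to reach, as a shift and turn from the pose measured when the call began, along the tool's axes at that moment; what a row does not reach only later rows make up. A row lasts 1/10 s, in which the tool goes at most 50 mm and 8.59 degrees, less where a joint would pass 70% of its speed; a pose out of reach is approached as far as the arm can. A call with a gripper value outside its range is refused whole. OPENING is the opening, from 0 (shut) to 1 (fully open), set as the call begins (- or left out, the last holds). The fingers move at their own pace and stop on an object; FORCE is the grip in N (left out, the last holds). Time passes only in rows, so rows that repeat a pose let the fingers close. It gives the time, the measured TCP pose, the force and the opening at its end, in the units of the state.
- r.state(): the state, without advancing time (a new reading comes with each control period).
- r.get_image(name): name is "scene" or "top" or "wrist"; returns a dict with "color" (384x512x3 uint8, red, green, blue), "z_map" (384x512 float32, m along the optical axis (not along the pixel's ray), 0 where there is no reading), "fx", "fy", "cx", "cy" (pixels), "dist" ([k1, k2, p1, p2, k3] as OpenCV has them; the pictures are not rectified), "position" and "attitude" of the camera in the world; the wrist camera has in their place "mount" (4x4, takes a point from camera to tool coordinates, whose origin is the TCP and whose axes are the flange's). Camera axes: x right, y down, z forward; pixel columns grow to the right and rows downward; lengths in m; the calibration is good to about 2 mm. A picture is of the moment at which its call begins: read the wrist's pose just before it.
- r.sign_off(): hands the job in, once; it reports no verdict.
The state is a dict: "t": time; "joints": joint angles; "dq": joint speeds; "joint_efforts": joint torques, N m; "ee_pos": TCP position; "orientation": TCP orientation; "contact_force": force on the tool from outside, world axes, zero at the start; "ft_torque": the same for the moment, N m; "finger_gap": finger opening in m.
Only numpy, scipy, OpenCV 4.12 (cv2) and the standard library are available. Lean on these libraries where they do the work, as an engineer would, in place of code of your own. Each camera call takes 0.05 s, during which the arm holds its last target. There are 200 camera calls.

### The job

Put the clay egg study away to keep it moist: lower it gently into the white damp crock and stand it upright on the plaster bed inside, not dropped and not pressed down hard. Then close the crock with its lid so that the lid sits fully home, level on the rim and clear of the egg. Leave the crock where it stands and do not disturb the clay ball or the loop tool lying near the work.

Things in the scene. Friction and masses are not known exactly. Their poses are not given: they have to be found in the camera images.
- egg_study: egg-shaped clay study, dark brown-grey, leather-hard (firm). 58 x 63 mm wide at the waist (about 25 mm above its base), 78 mm tall, about 0.34 kg, with a flat base about 42 mm wide; it stands on end on the whirler. Origin: centre of the base; z points up out of its top
- whirler: low modelling turntable with a round wooden head 92 mm across on a dark foot, 28 mm tall, fixed to the bench. Origin: centre of its underside; the egg stands on its head, within 8 mm of the axis
- damp_crock: white glazed round crock with two thin blue bands, open at the top, 170 mm outer diameter, 122 mm tall, wall 7 mm (mouth 156 mm across), 2.4 kg, loose on the bench. Origin: centre of its underside; z up
- crock_bed (a point): centre of the upper face of the flat plaster bed inside the crock, 40 mm above the crock's underside and 82 mm below its rim; the bed is 152 mm across
- crock_mouth (a point): centre of the crock's mouth, level with the rim, 122 mm above its underside
- crock_lid: round white lid with a blue edge line, 172 mm across, 0.4 kg, lying right way up on the bench. Its locating rim, 144 mm across and 8 mm deep, drops into the mouth with 6 mm to spare all round, and the disc then rests on the crock's rim. Origin: centre of the underside of the locating rim (8 mm below the mouth once fitted); z up. Top of the disc: 20 mm above the origin at its middle
- lid_knob (a point): middle of the lid's blue knob, 40 mm above the lid's origin: the knob is round, 35 mm across at its widest, and stands from 20 to 51 mm above the lid's origin
- clay_ball: loose ball of clay, 54 x 56 x 42 mm, a bystander. Origin: centre of its underside
- loop_tool: loose loop tool: dark wooden handle with a wire loop, 204 x 30 mm, 12 mm high, a bystander. Origin: under its middle; its length lies along its y axis

How it is judged:
By the outcome, as a careful person would: the job done as asked, in the order asked, and still so for the second after the job is handed in, with the robot touching nothing.
It also fails if it takes over 64 s, if anything falls off the work surface, if the arm or the gripper's body presses on something with over 40 N, if the wrist force passes 120 N, or if a joint passes its speed limit or range.

## Working session

There is one attempt and no reset: what is moved stays moved. The work goes in short steps, Python scripts to look and compute and a shell command to move; the robot and the scene stay as the last step left them, time stands still between calls to the robot, and variables do not carry over. Pictures are saved under pics/ and viewed, about 8 in all and at most 12, crops included, and the job is handed in when it is done.

```bash
ls; mkdir -p pics; cat > h.py <<'E'
import numpy as np, cv2, json
from scipy.spatial.transform import Rotation as R
from bench import r
def rot(q): return R.from_quat([q[1],q[2],q[3],q[0]]).as_matrix()
def grab(name):
    s=r.state(); im=r.get_image(name)
    if 'mount' in im:
        T=np.eye(4);T[:3,:3]=rot(s['orientation']);T[:3,3]=s['ee_pos'];T=T@np.array(im['mount'])
    else:
        T=np.eye(4);a=np.array(im['attitude']);T[:3,:3]=a if a.shape==(3,3) else rot(a);T[:3,3]=im['position']
    im['T']=T; return im
def cloud(im):
    h,w=im['z_map'].shape
    K=np.array([[im['fx'],0,im['cx']],[0,im['fy'],im['cy']],[0,0,1.]])
    v,u=np.mgrid[:h,:w]
    p=cv2.undistortPoints(np.stack([u,v],-1).reshape(-1,1,2).astype(np.float64),K,np.array(im['dist'],float)).reshape(h,w,2)
    z=im['z_map'][...,None].astype(float)
    P=np.concatenate([p*z,z],-1)@im['T'][:3,:3].T+im['T'][:3,3]
    P[im['z_map']<=0]=np.nan
    return P
def save(im,n): cv2.imwrite(f'pics/{n}.png',im['color'][...,::-1])
E
python3 - <<'E'
from h import *
a=[]
for n in ('scene','top'):
    im=grab(n); P=cloud(im); np.savez(f'{n}.npz',P=P,c=im['color']); print(n,im['position'],im['attitude'],im['fx'])
    a.append(im['color'][...,::-1])
cv2.imwrite('pics/a.png',cv2.resize(np.vstack(a),(600,900))[:, :] if 0 else a[0]); cv2.imwrite('pics/b.png',a[1])
print(r.state())
E
```

```text
pics
scene [-0.2833572   0.61595556  0.54389973] [ 0.24027458 -0.39911892  0.7532533  -0.46430774] 480.662173237522
top [0.23956469 0.12107621 1.13217025] [ 0.06191355 -0.70224723  0.70628269 -0.06465529] 462.61803993056793
{'t': 0.1, 'joints': array([ 1.04486604e+00,  2.45728876e-01,  1.55886456e+00, -2.44569276e-05,
        1.33869290e+00, -1.74091958e-01]), 'dq': array([-0.00172687, -0.00205935, -0.00288784, -0.00066334, -0.00068997,
       -0.00116629]), 'joint_efforts': array([-1.46252246e-04, -4.16907620e+01, -3.15530097e+01,  6.87311590e-02,
        3.08928173e-02, -2.34936277e-05]), 'ee_pos': array([0.22373148, 0.60971771, 0.20448019]), 'orientation': array([-2.79211086e-04,  1.75010346e-01,  9.84566230e-01, -7.99573574e-04]), 'contact_force': array([0.26789135, 0.1782129 , 0.26718703]), 'ft_torque': array([0.03743235, 0.02017062, 0.02239927]), 'finger_gap': 0.09414456161967086}
```

View pics/a.png

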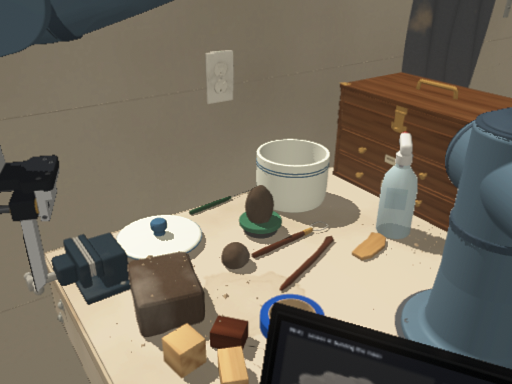

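View pics/b.png

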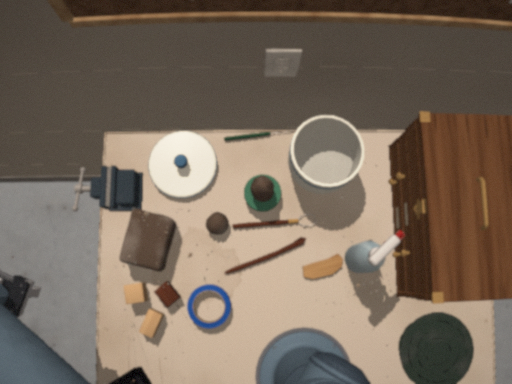

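Scene view: the egg on the whirler is at about (259,205), crock (293,175), lid knob (158,227), ball (235,255), loop tool (290,243). Top view: egg (263,187), crock mouth (326,150), lid knob (181,161), ball (217,223), loop tool (270,224). Next I'll fit positions from both clouds.

```bash
python3 - <<'E'
from h import *
def circ(p):
    A=np.c_[2*p,np.ones(len(p))];s=np.linalg.lstsq(A,(p**2).sum(1),rcond=None)[0];return s[:2],np.sqrt(s[2]+s[:2]@s[:2])
D={n:np.load(n+'.npz') for n in('top','scene')}
P=D['top']['P'];print('table',[np.round(P[v,u],3) for v,u in((250,200),(180,370),(290,370))])
for n,box in (('crock',(.0,)),):pass
c=None
approx={k:P[v,u] for k,(u,v) in dict(egg=(263,186),knob=(181,161),lid=(200,175),ball=(217,223),loop=(270,224),bed=(328,172),whirl=(276,205),rim=(326,188),wall=(280,20)).items()}
for k,x in approx.items(): print(k,np.round(x,3))
for n in D:
    Q=D[n]['P'].reshape(-1,3);Q=Q[~np.isnan(Q[:,0])]
    def near(x,y,rad,z0,z1): return Q[(np.hypot(Q[:,0]-x,Q[:,1]-y)<rad)&(Q[:,2]>z0)&(Q[:,2]<z1)]
    rx,ry=approx['rim'][:2]; 
    q=near(rx+.08,ry,.11,.112,.135);print(n,'rim',*circ(q[:,:2]),len(q),np.percentile(q[:,2],[5,50,95]))
    x,y=approx['egg'][:2];q=near(x,y,.06,.04,.13);print(n,'egg',q.mean(0),q.min(0),q.max(0),len(q)); 
    for z in (.05,.065,.08,.095):
        s=q[abs(q[:,2]-z)<.006]
        if len(s)>5: print('   ',z,*circ(s[:,:2]),len(s))
    x,y=approx['knob'][:2];q=near(x,y,.03,.025,.08);print(n,'knob',q.mean(0),q.min(0),q.max(0),len(q))
    q=near(x,y,.1,.008,.022);print(n,'lid',q.mean(0),q.min(0),q.max(0),(q.min(0)+q.max(0))/2,len(q))
    x,y=approx['ball'][:2];q=near(x,y,.04,.012,.08);print(n,'ball',q.min(0),q.max(0))
E
```

```text
table [array([0.302, 0.247, 0.003]), array([ 0.475, -0.179, -0.001]), array([ 0.201, -0.167, -0.002])]
egg [0.441 0.095 0.103]
knob [0.514 0.291 0.048]
lid [0.485 0.247 0.021]
ball [0.364 0.203 0.04 ]
loop [0.365 0.076 0.009]
bed [ 0.487 -0.066  0.039]
whirl [0.409 0.062 0.024]
rim [ 0.436 -0.049  0.102]
wall [0.642 0.074 0.467]
top rim [ 0.51927997 -0.05173752] 0.08073145711708975 797 [0.11371325 0.12069463 0.12429709]
top egg [0.43829329 0.09644017 0.08690752] [0.41327894 0.07001184 0.04045956] [0.47311398 0.12434386 0.10894651] 486
    0.05 [0.44580089 0.09168231] 0.03216223394717102 8
    0.065 [0.44264951 0.09478419] 0.027935111927466835 40
    0.08 [0.44322567 0.09558675] 0.02450172453637499 119
    0.095 [0.44198134 0.09599127] 0.015914802291890153 175
top knob [0.51513727 0.29314173 0.04726513] [0.49216217 0.27473404 0.02539487] [0.53277696 0.3115704  0.05511833] 166
top lid [0.51456022 0.29264731 0.01725974] [0.43125242 0.2083662  0.00813413] [0.60237781 0.37948898 0.02199843] [0.51681511 0.29392759 0.01506628] 3326
top ball [0.33917098 0.17794086 0.01202034] [0.39273637 0.23157749 0.04507344]
scene rim [ 0.51943149 -0.04802307] 0.08101453646871447 819 [0.11266    0.1192349  0.12352347]
scene egg [0.4302747  0.10821308 0.07388369] [0.4135105  0.07477304 0.04000272] [0.47229721 0.12800842 0.10786249] 799
    0.05 [0.44556578 0.09650676] 0.02931264787818533 131
    0.065 [0.44596956 0.09570106] 0.02971670484217897 158
    0.08 [0.44463479 0.09840972] 0.025263314141101126 160
    0.095 [0.44169575 0.09967843] 0.01609760659807405 154
scene knob [0.51017689 0.29892669 0.04430821] [0.49934886 0.28041015 0.02514771] [0.53250216 0.3129078  0.05407125] 233
scene lid [0.50741627 0.29922817 0.01930403] [0.43321613 0.21158699 0.01030515] [0.60082365 0.37466089 0.02198882] [0.51701989 0.29312394 0.01614699] 2408
scene ball [0.33809896 0.16570506 0.01200638] [0.38880927 0.23583257 0.04459106]
```

```bash
python3 -m jog '[{"dx":-4,"dy":-4,"dz":-0.5,"az":0.12},{"dx":-8,"dy":-8,"dz":-1,"az":0.24},{"dx":-12,"dy":-12,"dz":-2,"az":0.36},{"dx":-16,"dy":-16,"dz":-2,"az":0.48},{"dx":-20,"dy":-20,"dz":-2,"az":0.6},{"dx":-24,"dy":-24,"dz":-2,"az":0.72},{"dx":-28,"dy":-28,"dz":-2,"az":0.84},{"dx":-32,"dy":-32,"dz":-2,"az":0.96},{"dx":-35,"dy":-36,"dz":-2,"az":1.1},{"dx":-38.4,"dy":-40.7,"dz":-2,"az":1.222},{"dx":-38.4,"dy":-40.7,"dz":-2,"az":1.222},{"dx":-38.4,"dy":-40.7,"dz":-2,"az":1.222},{"dx":-38.4,"dy":-40.7,"dz":-2,"az":1.222},{"dx":-38.4,"dy":-40.7,"dz":-2,"az":1.222},{"dx":-38.4,"dy":-40.7,"dz":-2,"az":1.222}]' 1
python3 - <<'E'
from h import *
im=grab('wrist');save(im,'w1');P=cloud(im);np.savez('w1.npz',P=P,c=im['color']);print(np.round(im['T'],3));print(r.state()['joints'],r.state()['t'])
E
```

```text
[[ 0.344  0.907  0.245  0.153]
 [ 0.939 -0.331 -0.092  0.636]
 [-0.002  0.261 -0.965  0.384]
 [ 0.     0.     0.     1.   ]]
[ 1.04489894e+00  2.45640342e-01  1.55867915e+00  2.47915156e-05
  1.33869488e+00 -1.74139083e-01] 0.15invalid input
```

View pics/w1.png

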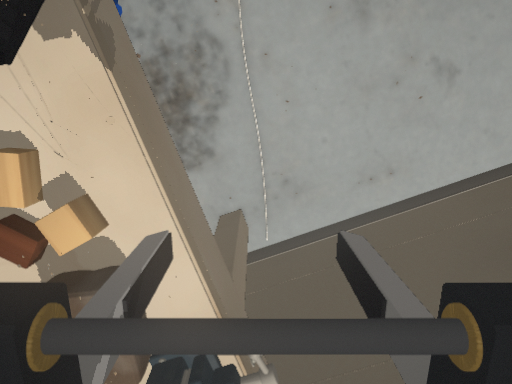

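The wrist picture still shows the start pose because the move was refused. I'll retry with all six keys in each row.

```bash
python3 -m jog '[{"dx":-4,"dy":-4,"dz":-0.5,"ax":0,"ay":0,"az":0.12},{"dx":-8,"dy":-8,"dz":-1,"ax":0,"ay":0,"az":0.24},{"dx":-12,"dy":-12,"dz":-2,"ax":0,"ay":0,"az":0.36},{"dx":-16,"dy":-16,"dz":-2,"ax":0,"ay":0,"az":0.48},{"dx":-20,"dy":-20,"dz":-2,"ax":0,"ay":0,"az":0.6},{"dx":-24,"dy":-24,"dz":-2,"ax":0,"ay":0,"az":0.72},{"dx":-28,"dy":-28,"dz":-2,"ax":0,"ay":0,"az":0.84},{"dx":-32,"dy":-32,"dz":-2,"ax":0,"ay":0,"az":0.96},{"dx":-35,"dy":-36,"dz":-2,"ax":0,"ay":0,"az":1.1},{"dx":-38.4,"dy":-40.7,"dz":-2,"ax":0,"ay":0,"az":1.222},{"dx":-38.4,"dy":-40.7,"dz":-2,"ax":0,"ay":0,"az":1.222},{"dx":-38.4,"dy":-40.7,"dz":-2,"ax":0,"ay":0,"az":1.222},{"dx":-38.4,"dy":-40.7,"dz":-2,"ax":0,"ay":0,"az":1.222},{"dx":-38.4,"dy":-40.7,"dz":-2,"ax":0,"ay":0,"az":1.222}]' 1 10
cat > m.py <<'E'
from h import *
import sys
def circ(p):
    A=np.c_[2*p,np.ones(len(p))];s=np.linalg.lstsq(A,(p**2).sum(1),rcond=None)[0];return np.round(np.r_[s[:2],np.sqrt(s[2]+s[:2]@s[:2])],4)
im=grab('wrist');save(im,sys.argv[1]);P=cloud(im);Q=P.reshape(-1,3);Q=Q[~np.isnan(Q[:,0])]
s=r.state();print(s['t'],np.round(s['joints'],3));print('T',np.round(rot(s['orientation']),3).tolist(),np.round(s['ee_pos'],4))
E
cat > e.py <<'E'
from m import *
q=Q[(np.hypot(Q[:,0]-.444,Q[:,1]-.096)<.05)&(Q[:,2]>.036)&(Q[:,2]<.13)]
print('egg top',q[:,2].max(),len(q))
for z in (.045,.055,.065,.075,.085,.095):
    t=q[abs(q[:,2]-z)<.005]
    if len(t)>10: print(z,circ(t[:,:2]),t.min(0).round(3),t.max(0).round(3),len(t))
w=Q[(np.hypot(Q[:,0]-.444,Q[:,1]-.096)<.055)&(Q[:,2]>.015)&(Q[:,2]<.034)];print('whirl',np.median(w[:,2]),w.min(0),w.max(0))
E
python3 e.py w2
```

```text
t: 1.55
ee_pos: [0.4436, 0.0963, 0.2248]
orientation: [-0.0, 0.708, 0.706, -0.001]
contact_force: [-1.2, 0.3, -0.4]
finger_gap: 0.094
1.6 [-3.500e-02 -2.530e-01  2.019e+00 -1.000e-03  1.377e+00 -3.400e-02]
T [[0.001, 1.0, -0.001], [1.0, -0.001, -0.001], [-0.001, -0.001, -1.0]] [0.4435 0.0967 0.2249]
egg top 0.10792296730832918 2603
0.055 [0.447  0.094  0.0306] [0.415 0.096 0.05 ] [0.475 0.125 0.06 ] 96
0.065 [0.446  0.0951 0.0289] [0.416 0.069 0.06 ] [0.473 0.125 0.07 ] 147
0.075 [0.4457 0.0958 0.027 ] [0.417 0.071 0.07 ] [0.475 0.124 0.08 ] 308
0.085 [0.4452 0.097  0.0232] [0.421 0.074 0.08 ] [0.472 0.124 0.09 ] 610
0.095 [0.4445 0.0968 0.0171] [0.425 0.077 0.09 ] [0.467 0.119 0.1  ] 869
whirl 0.028519675244061182 [0.39672497 0.05018132 0.01927026] [0.48726961 0.14098064 0.0310885 ]
```

View pics/w2.png

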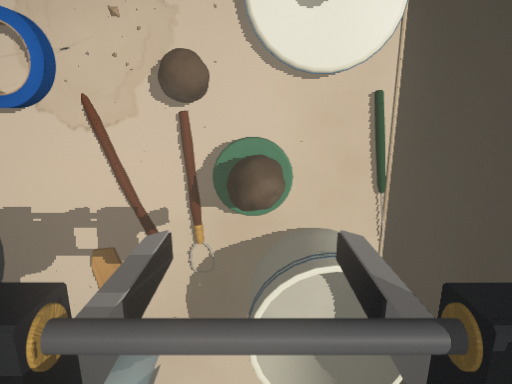

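Wrist view: the egg is at about (256,183) on the green whirler head, with the crock mouth at the lower right and the ball at (183,75). The wrist estimate, egg at (0.4455, 0.0955) with whirler top at 0.0285, agrees with the fixed cameras. I'll descend now.

```bash
python3 -m jog '[{"dx":-0.1,"dy":0.2,"dz":3,"ax":0,"ay":0,"az":0},{"dx":-0.1,"dy":0.2,"dz":6,"ax":0,"ay":0,"az":0},{"dx":-0.1,"dy":0.2,"dz":9,"ax":0,"ay":0,"az":0},{"dx":-0.1,"dy":0.2,"dz":12,"ax":0,"ay":0,"az":0},{"dx":-0.1,"dy":0.2,"dz":14,"ax":0,"ay":0,"az":0},{"dx":-0.1,"dy":0.2,"dz":16,"ax":0,"ay":0,"az":0},{"dx":-0.1,"dy":0.2,"dz":17.5,"ax":0,"ay":0,"az":0},{"dx":-0.1,"dy":0.2,"dz":18.5,"ax":0,"ay":0,"az":0},{"dx":-0.1,"dy":0.2,"dz":18.9,"ax":0,"ay":0,"az":0},{"dx":-0.1,"dy":0.2,"dz":18.9,"ax":0,"ay":0,"az":0},{"dx":-0.1,"dy":0.2,"dz":18.9,"ax":0,"ay":0,"az":0}]' 1 10
python3 -m jog '[{"dx":0,"dy":0,"dz":0,"ax":0,"ay":0,"az":0},{"dx":0,"dy":0,"dz":0,"ax":0,"ay":0,"az":0},{"dx":0,"dy":0,"dz":0,"ax":0,"ay":0,"az":0},{"dx":0,"dy":0,"dz":0,"ax":0,"ay":0,"az":0},{"dx":0,"dy":0,"dz":0,"ax":0,"ay":0,"az":0},{"dx":0,"dy":0,"dz":0,"ax":0,"ay":0,"az":0},{"dx":0,"dy":0,"dz":0,"ax":0,"ay":0,"az":0},{"dx":0,"dy":0,"dz":0,"ax":0,"ay":0,"az":0},{"dx":0,"dy":0,"dz":0,"ax":0,"ay":0,"az":0},{"dx":0,"dy":0,"dz":0,"ax":0,"ay":0,"az":0}]' 0.55 14
```

```text
t: 2.7
ee_pos: [0.4459, 0.0959, 0.0366]
orientation: [0.0, 0.707, 0.707, -0.0]
contact_force: [0.2, 0.1, 0.4]
finger_gap: 0.0938
t: 3.7
ee_pos: [0.4453, 0.0958, 0.0366]
orientation: [-0.0, 0.707, 0.707, -0.001]
contact_force: [-4.1, -0.8, 5.4]
finger_gap: 0.0594
```

```bash
python3 -m jog '[{"dx":0,"dy":0,"dz":0,"ax":0,"ay":0,"az":0},{"dx":0,"dy":0,"dz":0,"ax":0,"ay":0,"az":0},{"dx":0,"dy":0,"dz":0,"ax":0,"ay":0,"az":0},{"dx":0,"dy":0,"dz":-0.3,"ax":0,"ay":0,"az":0},{"dx":0,"dy":0,"dz":-0.8,"ax":0,"ay":0,"az":0},{"dx":0,"dy":0,"dz":-1.5,"ax":0,"ay":0,"az":0},{"dx":0,"dy":0,"dz":-1.5,"ax":0,"ay":0,"az":0},{"dx":0,"dy":0,"dz":-1.5,"ax":0,"ay":0,"az":0}]' 0.5 20
python3 -c "
from bench import r
s=r.state();print(s['contact_force'],s['ft_torque'],s['finger_gap'])"
```

```text
t: 4.5
ee_pos: [0.4457, 0.0958, 0.0519]
orientation: [0.0, 0.707, 0.707, -0.001]
contact_force: [0.4, -0.1, -3.6]
finger_gap: 0.0594
[ 0.43427994 -0.07505693 -3.56347217] [-0.06445051  0.06312257  0.03106112] 0.059424540028062
```

The egg is held: the force reads −3.6 N, which matches its weight. I'll lift it and carry it above the crock.

```bash
python3 -m jog '[{"dx":0,"dy":0,"dz":-2,"ax":0,"ay":0,"az":0},{"dx":0,"dy":0,"dz":-5,"ax":0,"ay":0,"az":0},{"dx":0,"dy":0,"dz":-8,"ax":0,"ay":0,"az":0},{"dx":-0.5,"dy":0.2,"dz":-11,"ax":0,"ay":0,"az":0},{"dx":-2,"dy":1,"dz":-13.5,"ax":0,"ay":0,"az":0},{"dx":-4,"dy":2,"dz":-14.5,"ax":0,"ay":0,"az":0},{"dx":-7,"dy":3.5,"dz":-14.8,"ax":0,"ay":0,"az":0},{"dx":-10,"dy":5,"dz":-14.8,"ax":0,"ay":0,"az":0},{"dx":-12.5,"dy":6.2,"dz":-14.8,"ax":0,"ay":0,"az":0},{"dx":-14,"dy":7,"dz":-14.8,"ax":0,"ay":0,"az":0},{"dx":-14.6,"dy":7.4,"dz":-14.8,"ax":0,"ay":0,"az":0},{"dx":-14.6,"dy":7.4,"dz":-14.8,"ax":0,"ay":0,"az":0},{"dx":-14.6,"dy":7.4,"dz":-14.8,"ax":0,"ay":0,"az":0}]' 0.5 20
cat > c.py <<'E'
from m import *
q=Q[(np.hypot(Q[:,0]-.519,Q[:,1]+.05)<.1)&(Q[:,2]>.114)&(Q[:,2]<.13)]
d=np.hypot(q[:,0]-.519,q[:,1]+.05);q=q[(d>.072)&(d<.091)]
print('rim',circ(q[:,:2]),np.percentile(q[:,2],[50,95]),len(q))
e=r.state()['ee_pos'];k=Q[(np.hypot(Q[:,0]-e[0],Q[:,1]-e[1])<.028)&(Q[:,2]>.13)]
k=Q[(np.hypot(Q[:,0]-.519,Q[:,1]+.05)<.06)&(Q[:,2]>.03)&(Q[:,2]<.05)];print('bed',np.median(k[:,2]) if len(k) else 0,len(k))
E
python3 c.py w3
python3 - <<'E'
from h import *
c=cv2.imread('pics/w3.png'); s=grab('scene')['color'][...,::-1][90:282,180:436]
cv2.imwrite('pics/w3b.png',np.hstack([cv2.resize(c,(400,300)),cv2.resize(s,(400,300))]))
print(r.state()['contact_force'],r.state()['finger_gap'])
E
```

```text
t: 5.8
ee_pos: [0.5192, -0.0491, 0.1997]
orientation: [-0.0, 0.707, 0.707, -0.001]
contact_force: [0.1, 0.1, -2.6]
finger_gap: 0.0596
5.85 [-3.110e-01 -5.300e-02  1.889e+00 -1.000e-03  1.307e+00 -3.120e-01]
T [[-0.001, 1.0, -0.001], [1.0, 0.001, -0.001], [-0.001, -0.001, -1.0]] [ 0.5192 -0.049   0.1998]
rim [ 0.5219 -0.0508  0.0801] [0.12229044 0.12354202] 4321
bed 0.040669345160377984 8022
[ 0.17387346  0.09181926 -2.91587197] 0.059573513216125557
```

View pics/w3b.png

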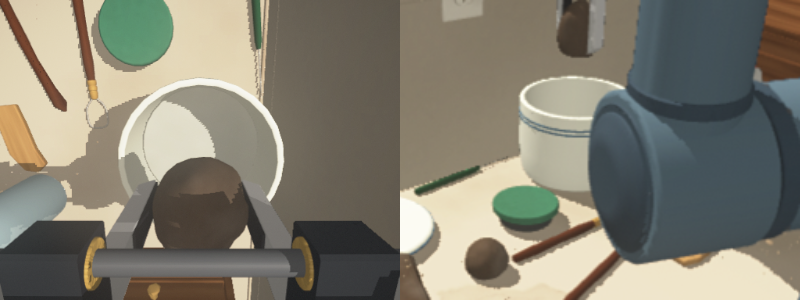

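The egg is held upright over the open crock (left view: egg at about (200,205), mouth around (200,150)). The bed measures 0.0407 and the rim 0.122. I'll lower to just above the bed.

```bash
python3 -m jog '[{"dx":-0.1,"dy":0.1,"dz":2,"ax":0,"ay":0,"az":0},{"dx":-0.1,"dy":0.1,"dz":4.5,"ax":0,"ay":0,"az":0},{"dx":-0.1,"dy":0.1,"dz":7,"ax":0,"ay":0,"az":0},{"dx":-0.1,"dy":0.1,"dz":9,"ax":0,"ay":0,"az":0},{"dx":-0.1,"dy":0.1,"dz":11,"ax":0,"ay":0,"az":0},{"dx":-0.1,"dy":0.1,"dz":12.5,"ax":0,"ay":0,"az":0},{"dx":-0.1,"dy":0.1,"dz":13.5,"ax":0,"ay":0,"az":0},{"dx":-0.1,"dy":0.1,"dz":14.2,"ax":0,"ay":0,"az":0},{"dx":-0.1,"dy":0.1,"dz":14.5,"ax":0,"ay":0,"az":0},{"dx":-0.1,"dy":0.1,"dz":14.6,"ax":0,"ay":0,"az":0},{"dx":-0.1,"dy":0.1,"dz":14.7,"ax":0,"ay":0,"az":0},{"dx":-0.1,"dy":0.1,"dz":14.7,"ax":0,"ay":0,"az":0},{"dx":-0.1,"dy":0.1,"dz":14.7,"ax":0,"ay":0,"az":0}]' 0.5 20
python3 -m jog '[{"dx":0,"dy":0,"dz":0.1,"ax":0,"ay":0,"az":0},{"dx":0,"dy":0,"dz":0.15,"ax":0,"ay":0,"az":0},{"dx":0,"dy":0,"dz":0.15,"ax":0,"ay":0,"az":0}]' 0.5 20
```

```text
t: 7.2
ee_pos: [0.5204, -0.0502, 0.0533]
orientation: [0.0, 0.707, 0.707, -0.0]
contact_force: [-0.0, 0.4, -2.5]
finger_gap: 0.0597
t: 7.5
ee_pos: [0.5204, -0.0503, 0.0518]
orientation: [0.0, 0.707, 0.707, -0.0]
contact_force: [-0.4, 0.4, -3.5]
finger_gap: 0.059
```

```bash
python3 -m jog '[{"dx":0,"dy":0,"dz":0.1,"ax":0,"ay":0,"az":0},{"dx":0,"dy":0,"dz":0.15,"ax":0,"ay":0,"az":0},{"dx":0,"dy":0,"dz":0.2,"ax":0,"ay":0,"az":0},{"dx":0,"dy":0,"dz":0.2,"ax":0,"ay":0,"az":0}]' 0.5 20
python3 -m jog '[{"dx":0,"dy":0,"dz":0.05,"ax":0,"ay":0,"az":0},{"dx":0,"dy":0,"dz":0.1,"ax":0,"ay":0,"az":0},{"dx":0,"dy":0,"dz":0.1,"ax":0,"ay":0,"az":0}]' 0.5 20
```

```text
t: 7.9
ee_pos: [0.5203, -0.0502, 0.0497]
orientation: [0.0, 0.707, 0.707, -0.0]
contact_force: [-0.1, 0.7, -2.3]
finger_gap: 0.0592
t: 8.2
ee_pos: [0.5203, -0.0503, 0.0487]
orientation: [0.0, 0.707, 0.707, -0.0]
contact_force: [0.1, -0.0, -1.1]
finger_gap: 0.0597
```

```bash
python3 -m jog '[{"dx":0,"dy":0,"dz":0.03,"ax":0,"ay":0,"az":0},{"dx":0,"dy":0,"dz":0.06,"ax":0,"ay":0,"az":0},{"dx":0,"dy":0,"dz":0.06,"ax":0,"ay":0,"az":0}]' 0.5 20
```

```text
t: 8.5
ee_pos: [0.5204, -0.0503, 0.0486]
orientation: [0.0, 0.707, 0.707, -0.001]
contact_force: [-2.2, 1.6, 3.1]
finger_gap: 0.0594
```

The egg is seated: the force went from −3 to +3 N. I'll release gently.

```bash
python3 -m jog '[{"dx":0,"dy":0,"dz":0,"ax":0,"ay":0,"az":0},{"dx":0,"dy":0,"dz":0,"ax":0,"ay":0,"az":0}]' 0.5 6
python3 -m jog '[{"dx":0,"dy":0,"dz":0,"ax":0,"ay":0,"az":0},{"dx":0,"dy":0,"dz":0,"ax":0,"ay":0,"az":0},{"dx":0,"dy":0,"dz":0,"ax":0,"ay":0,"az":0},{"dx":0,"dy":0,"dz":0,"ax":0,"ay":0,"az":0},{"dx":0,"dy":0,"dz":0,"ax":0,"ay":0,"az":0}]' 0.88
```

```text
t: 8.7
ee_pos: [0.5204, -0.0503, 0.0486]
orientation: [0.0, 0.707, 0.707, -0.001]
contact_force: [-1.1, 1.1, 1.3]
finger_gap: 0.0603
t: 9.2
ee_pos: [0.5206, -0.0503, 0.0487]
orientation: [0.0, 0.707, 0.707, -0.0]
contact_force: [0.1, 1.0, 0.2]
finger_gap: 0.0824
```

```bash
python3 -m jog '[{"dx":0,"dy":0,"dz":-1,"ax":0,"ay":0,"az":0},{"dx":0,"dy":0,"dz":-3,"ax":0,"ay":0,"az":0},{"dx":0,"dy":0,"dz":-6,"ax":0,"ay":0,"az":0},{"dx":0,"dy":0,"dz":-9,"ax":0,"ay":0,"az":0},{"dx":0,"dy":0,"dz":-13,"ax":0,"ay":0,"az":0},{"dx":1,"dy":0,"dz":-17,"ax":0,"ay":0,"az":0},{"dx":4,"dy":0,"dz":-20,"ax":0,"ay":0,"az":0},{"dx":6,"dy":0,"dz":-20,"ax":0,"ay":0,"az":0},{"dx":6,"dy":0,"dz":-20,"ax":0,"ay":0,"az":0},{"dx":6,"dy":0,"dz":-20,"ax":0,"ay":0,"az":0}]' 1
python3 - <<'E'
import sys;sys.argv=['','w4']
exec(open('c.py').read())
k=Q[(np.hypot(Q[:,0]-.52,Q[:,1]+.05)<.05)&(Q[:,2]>.06)&(Q[:,2]<.15)];print('egg',k[:,2].max(),k[k[:,2]>k[:,2].max()-.01].mean(0))
for z in (.095,.105,.112):
    t=k[abs(k[:,2]-z)<.004];print(z,circ(t[:,:2]),len(t))
c=np.array(Image) if 0 else im['color'][...,::-1]; s=grab('top')
cv2.imwrite('pics/w4b.png',np.hstack([cv2.resize(c,(400,300)),cv2.resize(s['color'][...,::-1][90:240,250:450],(400,300))]))
E
```

```text
t: 10.2
ee_pos: [0.5203, 0.0099, 0.2487]
orientation: [0.0, 0.707, 0.708, -0.001]
contact_force: [0.1, 0.3, -0.1]
finger_gap: 0.0943
10.25 [-1.990e-01 -9.700e-02  1.841e+00 -1.000e-03  1.399e+00 -2.000e-01]
T [[-0.001, 1.0, -0.001], [1.0, 0.001, -0.001], [-0.001, -0.001, -1.0]] [0.5201 0.0095 0.2482]
rim [ 0.5221 -0.0504  0.0803] [0.12206956 0.12351507] 3789
bed 0.04070915406716211 4824
egg 0.12002723869579335 [ 0.51997816 -0.04835956  0.11431886]
0.095 [ 0.5217 -0.0491  0.0242] 367
0.105 [ 0.5211 -0.049   0.0185] 558
0.112 [ 0.5203 -0.0494  0.0128] 563
```

View pics/w4b.png

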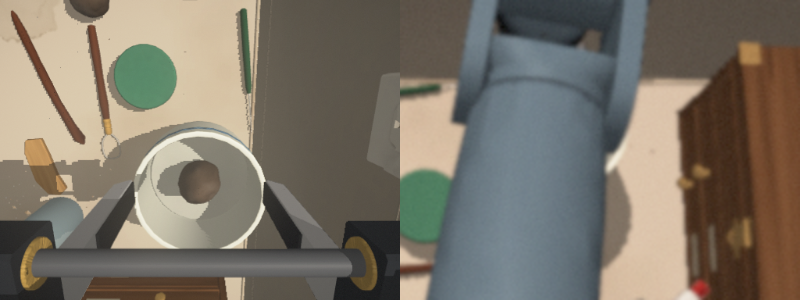

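Wrist view: the egg stands upright in the middle of the crock (egg (200,182), mouth centred on (200,190)). Its top is at 0.119. The crock hasn't moved. Next is the lid.

```bash
python3 -m jog '[{"dx":2,"dy":0,"dz":0,"ax":0,"ay":0,"az":0},{"dx":5,"dy":0,"dz":0,"ax":0,"ay":0,"az":0},{"dx":9,"dy":0,"dz":0,"ax":0,"ay":0,"az":0},{"dx":13,"dy":0,"dz":0,"ax":0,"ay":0,"az":0},{"dx":17,"dy":0,"dz":0,"ax":0,"ay":0,"az":0},{"dx":21,"dy":-0.3,"dz":1,"ax":0,"ay":0,"az":0},{"dx":25,"dy":-0.5,"dz":2,"ax":0,"ay":0,"az":0},{"dx":28.3,"dy":-0.5,"dz":4,"ax":0,"ay":0,"az":0},{"dx":28.3,"dy":-0.5,"dz":5,"ax":0,"ay":0,"az":0},{"dx":28.3,"dy":-0.5,"dz":5,"ax":0,"ay":0,"az":0},{"dx":28.3,"dy":-0.5,"dz":5,"ax":0,"ay":0,"az":0}]' 1
cat > l.py <<'E'
from m import *
q=Q[(np.hypot(Q[:,0]-.515,Q[:,1]-.293)<.03)&(Q[:,2]>.025)&(Q[:,2]<.09)]
print('knob',q.mean(0),(q.min(0)+q.max(0))/2,q.max(0),len(q))
for z in (.035,.04,.045,.05):
    t=q[abs(q[:,2]-z)<.003]
    if len(t)>10: print(z,circ(t[:,:2]),len(t))
q=Q[(np.hypot(Q[:,0]-.515,Q[:,1]-.293)<.1)&(Q[:,2]>.008)&(Q[:,2]<.024)];print('lid',q.min(0),q.max(0))
E
python3 l.py w5
```

```text
t: 11.4
ee_pos: [0.5154, 0.2909, 0.1976]
orientation: [-0.0, 0.708, 0.707, -0.001]
contact_force: [0.3, 0.8, -0.1]
finger_gap: 0.0941
11.45 [ 3.230e-01  1.190e-01  1.715e+00 -1.000e-03  1.308e+00  3.250e-01]
T [[0.002, 1.0, -0.001], [1.0, -0.002, -0.001], [-0.001, -0.001, -1.0]] [0.5157 0.291  0.1983]
knob [0.51876525 0.29605599 0.04953353] [0.51901602 0.29465831 0.04438384] [0.53570229 0.31134475 0.05302406] 899
0.04 [0.5188 0.2942 0.017 ] 25
0.045 [0.5189 0.2944 0.0162] 161
0.05 [0.5188 0.2947 0.0111] 760
lid [0.43272014 0.20777013 0.01198996] [0.60509381 0.38037924 0.02323067]
```

View pics/w5.png

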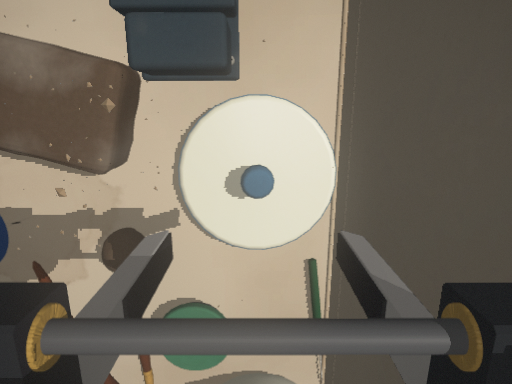

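Wrist view: the lid knob is at (257,181), centred on the lid disc at (257,172), with the vice clear above it. I'll go down to the knob.

```bash
python3 -m jog '[{"dx":0.3,"dy":0.2,"dz":3,"ax":0,"ay":0,"az":0},{"dx":0.3,"dy":0.2,"dz":6,"ax":0,"ay":0,"az":0},{"dx":0.3,"dy":0.2,"dz":9,"ax":0,"ay":0,"az":0},{"dx":0.3,"dy":0.2,"dz":11.5,"ax":0,"ay":0,"az":0},{"dx":0.3,"dy":0.2,"dz":13.5,"ax":0,"ay":0,"az":0},{"dx":0.3,"dy":0.2,"dz":15,"ax":0,"ay":0,"az":0},{"dx":0.3,"dy":0.2,"dz":16.2,"ax":0,"ay":0,"az":0},{"dx":0.3,"dy":0.2,"dz":17,"ax":0,"ay":0,"az":0},{"dx":0.3,"dy":0.2,"dz":17.4,"ax":0,"ay":0,"az":0},{"dx":0.3,"dy":0.2,"dz":17.4,"ax":0,"ay":0,"az":0},{"dx":0.3,"dy":0.2,"dz":17.4,"ax":0,"ay":0,"az":0}]' 0.8
python3 -m jog '[{"dx":0,"dy":0,"dz":0,"ax":0,"ay":0,"az":0},{"dx":0,"dy":0,"dz":0,"ax":0,"ay":0,"az":0},{"dx":0,"dy":0,"dz":0,"ax":0,"ay":0,"az":0},{"dx":0,"dy":0,"dz":0,"ax":0,"ay":0,"az":0},{"dx":0,"dy":0,"dz":0,"ax":0,"ay":0,"az":0},{"dx":0,"dy":0,"dz":0,"ax":0,"ay":0,"az":0},{"dx":0,"dy":0,"dz":0,"ax":0,"ay":0,"az":0},{"dx":0,"dy":0,"dz":0,"ax":0,"ay":0,"az":0},{"dx":0,"dy":0,"dz":0,"ax":0,"ay":0,"az":0}]' 0.2 25
```

```text
t: 12.55
ee_pos: [0.5182, 0.294, 0.025]
orientation: [0.0, 0.708, 0.707, -0.0]
contact_force: [-0.1, -0.7, -0.1]
finger_gap: 0.075
t: 13.45
ee_pos: [0.518, 0.2941, 0.025]
orientation: [0.0, 0.708, 0.707, -0.0]
contact_force: [-1.8, -0.5, 1.8]
finger_gap: 0.0328
```

```bash
python3 -m jog '[{"dx":0,"dy":0,"dz":0,"ax":0,"ay":0,"az":0},{"dx":0,"dy":0,"dz":0,"ax":0,"ay":0,"az":0},{"dx":0,"dy":0,"dz":0.25,"ax":0,"ay":0,"az":0},{"dx":0,"dy":0,"dz":0.25,"ax":0,"ay":0,"az":0}]' 0.55
python3 -m jog '[{"dx":0,"dy":0,"dz":0,"ax":0,"ay":0,"az":0},{"dx":0,"dy":0,"dz":0,"ax":0,"ay":0,"az":0},{"dx":0,"dy":0,"dz":0,"ax":0,"ay":0,"az":0},{"dx":0,"dy":0,"dz":0,"ax":0,"ay":0,"az":0},{"dx":0,"dy":0,"dz":0,"ax":0,"ay":0,"az":0},{"dx":0,"dy":0,"dz":0,"ax":0,"ay":0,"az":0}]' 0.2 35
python3 -m jog '[{"dx":0,"dy":0,"dz":-0.5,"ax":0,"ay":0,"az":0},{"dx":0,"dy":0,"dz":-1.2,"ax":0,"ay":0,"az":0},{"dx":0,"dy":0,"dz":-2,"ax":0,"ay":0,"az":0},{"dx":0,"dy":0,"dz":-2,"ax":0,"ay":0,"az":0}]' 0.2 35
```

```text
t: 13.85
ee_pos: [0.5178, 0.2939, 0.022]
orientation: [0.0, 0.708, 0.707, -0.0]
contact_force: [0.4, 0.3, 0.2]
finger_gap: 0.0517
t: 14.45
ee_pos: [0.5179, 0.2939, 0.022]
orientation: [0.0, 0.708, 0.706, -0.0]
contact_force: [1.3, -0.6, -2.8]
finger_gap: 0.0324
t: 14.85
ee_pos: [0.5189, 0.2943, 0.0437]
orientation: [0.001, 0.708, 0.707, 0.001]
contact_force: [1.1, 0.6, -3.9]
finger_gap: 0.033
```

The lid is held (−3.9 N). I'll lift it and carry it across.

```bash
python3 -m jog '[{"dx":0,"dy":0,"dz":-2,"ax":0,"ay":0,"az":0},{"dx":0,"dy":0,"dz":-5,"ax":0,"ay":0,"az":0},{"dx":0,"dy":0,"dz":-8,"ax":0,"ay":0,"az":0},{"dx":0,"dy":0,"dz":-11,"ax":0,"ay":0,"az":0},{"dx":-1,"dy":0,"dz":-14,"ax":0,"ay":0,"az":0},{"dx":-3,"dy":0,"dz":-16,"ax":0,"ay":0,"az":0},{"dx":-6,"dy":0,"dz":-17,"ax":0,"ay":0,"az":0},{"dx":-9,"dy":0,"dz":-17,"ax":0,"ay":0,"az":0},{"dx":-12,"dy":0.2,"dz":-17,"ax":0,"ay":0,"az":0},{"dx":-15,"dy":0.2,"dz":-17,"ax":0,"ay":0,"az":0},{"dx":-18,"dy":0.2,"dz":-17,"ax":0,"ay":0,"az":0},{"dx":-21,"dy":0.2,"dz":-17,"ax":0,"ay":0,"az":0},{"dx":-24,"dy":0.2,"dz":-17,"ax":0,"ay":0,"az":0},{"dx":-27,"dy":0.2,"dz":-17,"ax":0,"ay":0,"az":0},{"dx":-30,"dy":0.2,"dz":-17,"ax":0,"ay":0,"az":0},{"dx":-32.5,"dy":0.2,"dz":-17,"ax":0,"ay":0,"az":0},{"dx":-34,"dy":0.2,"dz":-17,"ax":0,"ay":0,"az":0},{"dx":-34.5,"dy":0.2,"dz":-17,"ax":0,"ay":0,"az":0},{"dx":-34.5,"dy":0.2,"dz":-17,"ax":0,"ay":0,"az":0},{"dx":-34.5,"dy":0.2,"dz":-17,"ax":0,"ay":0,"az":0}]' 0.2 35
cat > ll.py <<'E'
from m import *
e=r.state()['ee_pos']
h=float(sys.argv[2]) # expected disc top z (outer)
q=Q[(np.hypot(Q[:,0]-e[0],Q[:,1]-e[1])<.09)&(abs(Q[:,2]-h)<.012)]
d=np.hypot(q[:,0]-e[0],q[:,1]-e[1]); f=q[(d>.03)&(d<.082)]
A=np.c_[f[:,:2]-e[:2],np.ones(len(f))];s=np.linalg.lstsq(A,f[:,2],rcond=None)[0];print('lid plane slope',s[:2],'z',s[2],len(f))
print('lid ext',q.min(0),q.max(0))
b=q[d>.078];print('edge circle',circ(b[:,:2]),len(b))
q=Q[(np.hypot(Q[:,0]-.521,Q[:,1]+.05)<.1)&(Q[:,2]>.114)&(Q[:,2]<.128)];d=np.hypot(q[:,0]-.521,q[:,1]+.05);q=q[d>.072]
if len(q)>20: print('rim',circ(q[:,:2]),len(q))
E
python3 ll.py w6 0.21
```

```text
t: 16.85
ee_pos: [0.5199, -0.0498, 0.2136]
orientation: [0.001, 0.707, 0.707, 0.001]
contact_force: [-0.1, 0.4, -4.5]
finger_gap: 0.0329
16.9 [-3.130e-01 -6.600e-02  1.875e+00  1.000e-03  1.330e+00 -3.130e-01]
T [[0.001, 1.0, 0.002], [1.0, -0.001, 0.0], [0.0, 0.002, -1.0]] [ 0.5199 -0.0497  0.2136]
lid plane slope [ 0.00365837 -0.00801726] z 0.21072705529338537 37273
lid ext [ 0.43413278 -0.1359255   0.2038398 ] [0.60628451 0.03675533 0.22199171]
edge circle [ 0.5201 -0.0492  0.0819] 7896
```

View pics/w6.png

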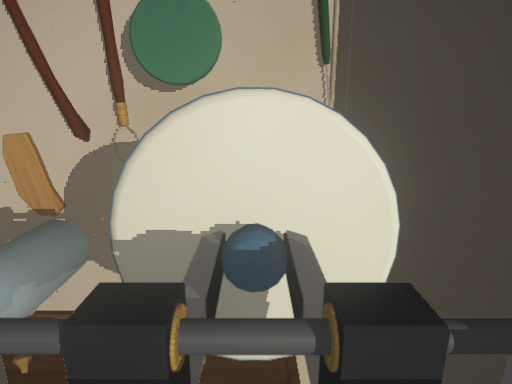

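The lid is level in the grip (slope < 0.01), and its centre (0.5202, −0.0496) is 1–2 mm off the mouth. I'll trim that offset and lower it.

```bash
python3 -m jog '[{"dx":-0.1,"dy":0.1,"dz":1.5,"ax":0,"ay":0,"az":0},{"dx":-0.1,"dy":0.1,"dz":3,"ax":0,"ay":0,"az":0},{"dx":-0.1,"dy":0.1,"dz":4.2,"ax":0,"ay":0,"az":0},{"dx":-0.1,"dy":0.1,"dz":5.2,"ax":0,"ay":0,"az":0},{"dx":-0.1,"dy":0.1,"dz":6,"ax":0,"ay":0,"az":0},{"dx":-0.1,"dy":0.1,"dz":6.4,"ax":0,"ay":0,"az":0},{"dx":-0.1,"dy":0.1,"dz":6.6,"ax":0,"ay":0,"az":0},{"dx":-0.1,"dy":0.1,"dz":6.6,"ax":0,"ay":0,"az":0},{"dx":-0.1,"dy":0.1,"dz":6.6,"ax":0,"ay":0,"az":0}]' 0.2 35
python3 -m jog '[{"dx":0,"dy":0,"dz":0.15,"ax":0,"ay":0,"az":0},{"dx":0,"dy":0,"dz":0.3,"ax":0,"ay":0,"az":0},{"dx":0,"dy":0,"dz":0.45,"ax":0,"ay":0,"az":0},{"dx":0,"dy":0,"dz":0.6,"ax":0,"ay":0,"az":0},{"dx":0,"dy":0,"dz":0.6,"ax":0,"ay":0,"az":0},{"dx":0,"dy":0,"dz":0.6,"ax":0,"ay":0,"az":0}]' 0.2 35
```

```text
t: 17.8
ee_pos: [0.5214, -0.0508, 0.1481]
orientation: [0.001, 0.707, 0.707, 0.001]
contact_force: [-0.0, -0.1, -3.9]
finger_gap: 0.0327
t: 18.4
ee_pos: [0.5214, -0.0508, 0.142]
orientation: [0.001, 0.707, 0.707, 0.001]
contact_force: [-0.5, -0.6, -3.1]
finger_gap: 0.0329
```

```bash
python3 -m jog '[{"dx":0,"dy":0,"dz":0.1,"ax":0,"ay":0,"az":0},{"dx":0,"dy":0,"dz":0.2,"ax":0,"ay":0,"az":0},{"dx":0,"dy":0,"dz":0.3,"ax":0,"ay":0,"az":0},{"dx":0,"dy":0,"dz":0.4,"ax":0,"ay":0,"az":0},{"dx":0,"dy":0,"dz":0.4,"ax":0,"ay":0,"az":0}]' 0.2 35
python3 -m jog '[{"dx":0,"dy":0,"dz":0.05,"ax":0,"ay":0,"az":0},{"dx":0,"dy":0,"dz":0.1,"ax":0,"ay":0,"az":0},{"dx":0,"dy":0,"dz":0.1,"ax":0,"ay":0,"az":0}]' 0.2 35
```

```text
t: 18.9
ee_pos: [0.5213, -0.0508, 0.1378]
orientation: [0.001, 0.707, 0.707, 0.001]
contact_force: [-0.1, 0.9, -4.0]
finger_gap: 0.0328
t: 19.2
ee_pos: [0.5212, -0.0507, 0.1367]
orientation: [0.001, 0.707, 0.707, 0.001]
contact_force: [-0.2, 0.1, -3.6]
finger_gap: 0.0332
```

```bash
python3 -m jog '[{"dx":0,"dy":0,"dz":0.05,"ax":0,"ay":0,"az":0},{"dx":0,"dy":0,"dz":0.1,"ax":0,"ay":0,"az":0},{"dx":0,"dy":0,"dz":0.1,"ax":0,"ay":0,"az":0}]' 0.2 35
python3 -m jog '[{"dx":0,"dy":0,"dz":0.03,"ax":0,"ay":0,"az":0},{"dx":0,"dy":0,"dz":0.05,"ax":0,"ay":0,"az":0},{"dx":0,"dy":0,"dz":0.05,"ax":0,"ay":0,"az":0}]' 0.2 35
```

```text
t: 19.5
ee_pos: [0.5214, -0.0508, 0.136]
orientation: [0.001, 0.707, 0.707, 0.001]
contact_force: [-0.0, 0.5, -1.9]
finger_gap: 0.0328
t: 19.8
ee_pos: [0.5214, -0.0508, 0.136]
orientation: [0.001, 0.707, 0.707, 0.001]
contact_force: [-1.9, 0.3, 2.5]
finger_gap: 0.0333
```

It seated at TCP 0.136, exactly the predicted height. I'll release and retreat.

```bash
python3 -m jog '[{"dx":0,"dy":0,"dz":0,"ax":0,"ay":0,"az":0},{"dx":0,"dy":0,"dz":0,"ax":0,"ay":0,"az":0}]' 0.3 6
python3 -m jog '[{"dx":0,"dy":0,"dz":0,"ax":0,"ay":0,"az":0},{"dx":0,"dy":0,"dz":0,"ax":0,"ay":0,"az":0},{"dx":0,"dy":0,"dz":0,"ax":0,"ay":0,"az":0},{"dx":0,"dy":0,"dz":0,"ax":0,"ay":0,"az":0}]' 0.65
python3 -m jog '[{"dx":0,"dy":0,"dz":-0.5,"ax":0,"ay":0,"az":0},{"dx":0,"dy":0,"dz":-1.5,"ax":0,"ay":0,"az":0},{"dx":0,"dy":0,"dz":-3,"ax":0,"ay":0,"az":0},{"dx":0,"dy":0,"dz":-6,"ax":0,"ay":0,"az":0},{"dx":0,"dy":0,"dz":-9,"ax":0,"ay":0,"az":0},{"dx":3,"dy":0,"dz":-12,"ax":0,"ay":0,"az":0},{"dx":6,"dy":0,"dz":-12,"ax":0,"ay":0,"az":0},{"dx":6,"dy":0,"dz":-12,"ax":0,"ay":0,"az":0},{"dx":6,"dy":0,"dz":-12,"ax":0,"ay":0,"az":0}]' 0.65
sed -i "s/^e=r.*/e=np.array([.5214,-.0505,0])/" ll.py; python3 ll.py w7 0.133
python3 - <<'E'
from h import *
s=grab('scene');c=cv2.imread('pics/w7.png')
cv2.imwrite('pics/w7b.png',np.hstack([cv2.resize(c,(400,300)),cv2.resize(s['color'][...,::-1][90:282,180:436],(400,300))]))
P=cloud(s);q=P.reshape(-1,3);q=q[(np.hypot(q[:,0]-.52,q[:,1]+.05)<.12)&(q[:,2]>.05)&(q[:,2]<.11)]
print('crock wall ymax',np.nanmax(q[:,1]))
E
```

```text
t: 20.0
ee_pos: [0.5214, -0.0508, 0.136]
orientation: [0.001, 0.707, 0.707, 0.001]
contact_force: [-0.9, 0.0, -0.5]
finger_gap: 0.0337
t: 20.4
ee_pos: [0.5217, -0.0509, 0.1362]
orientation: [0.001, 0.707, 0.707, 0.001]
contact_force: [0.0, 0.6, 1.0]
finger_gap: 0.0602
t: 21.3
ee_pos: [0.5214, 0.0092, 0.2571]
orientation: [0.002, 0.707, 0.707, 0.001]
contact_force: [0.9, 0.4, -0.0]
finger_gap: 0.0612
21.35 [-0.201 -0.104  1.832  0.     1.41  -0.201]
T [[0.0, 1.0, 0.004], [1.0, -0.0, -0.0], [-0.0, 0.004, -1.0]] [0.5212 0.0088 0.2565]
lid plane slope [ 0.00139434 -0.0035278 ] z 0.1330716683586157 14699
lid ext [ 0.43659019 -0.12785899  0.12484254] [0.6085007  0.03596268 0.13743982]
edge circle [ 0.5219 -0.0498  0.082 ] 2760
rim [ 0.5223 -0.0507  0.086 ] 185
crock wall ymax 0.03737500436198049
```

View pics/w7b.png

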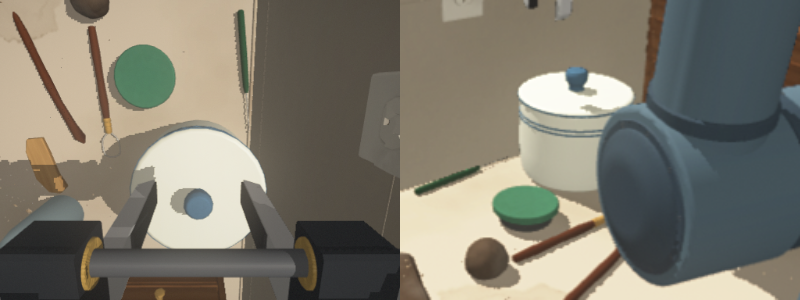

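The lid sits level on the crock: slope ≤ 0.004, disc top at 0.133, and no gap visible in the scene view. The ball and loop tool look unmoved, and the gripper is clear, so I'm handing in.

```bash
python3 -c "
from bench import r
print(r.sign_off())"
```

```text
the job is handed in; nothing more can be done
None
```

The clay egg is standing upright on the plaster bed in the crock, and the lid is closed over it. I handed the job in at about 21 s.

- **Egg:** I gripped it at the waist with up to 20 N and lowered it until the force changed from −3 to +3 N. A check from above showed it upright, 1–2 mm from the crock's centre, with its top at 0.118–0.120 m.
- **Lid:** I carried it by the knob, and it touched down at the predicted height (gripper tip at 0.136 m) with light force. After release it was level (slope at most 0.004), its disc top was at 0.133 m, and it was centred on the mouth within about 1 mm. The scene picture shows no gap.
- **Clearance over the egg:** I worked this out rather than saw it. The egg's top is about 2–4 mm below the rim the disc rests on, and I felt no early contact as the lid went down.
- **Crock, ball and loop tool:** the crock's rim measured the same before and after within about 1 mm. The ball and loop tool look unmoved in the last pictures, but I did not measure them again.
- **Mishap and disagreement:** the first move command was refused for its format, before the arm moved. The wrist camera read x about 2 mm higher than the fixed cameras, so I placed the lid using wrist readings for both lid and crock.

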